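Lock the coil winder's turntable with its index plunger

TASK

The coil winder's turntable is free to turn, with its index plunger parked in the pulled-out position. Lock it for loading: pull the black knob up against its spring, turn it clockwise from the red mark to the green mark and let the pin down onto the disc, then ease the turntable round until the pin drops fully home in a notch. Do it by feel: stop as soon as it locks, never force the disc against the pin, let go of everything, and leave the other things on the bench where they are.

Things in the scene. Friction and masses are not known exactly. Their poses are not given: they have to be found in the camera images.
- winder: The bench coil winder: fixed, round blue base 300 mm across, grey motor along its +x axis. Origin on the bench under the vertical axis of its disc. Its +y axis points from there to the index plunger, 150 mm away, which stands upright on a blue bracket over the disc's rim (bracket arm 68 mm wide, its top 100 mm above the bench). It stands at a different place and yaw each time.
- disc_centre (a point): Centre of the top face of the metal index disc, fixed to the winder, 75 mm above the bench. The disc is 326 mm across with six notches in its rim, 11 mm wide, 60 degrees apart. It turns either way with a drag of about 0.2 Nm (about 0.7 Nm, 8 N at a post, with the pin riding on it) and does not coast. Once locked, the pin must not bear over 15 N (26 N at a post).
- plunger (a joint): Lift of the sprung index plunger with its knob, m, up positive. 0 = fully home, its 8 mm round-tipped pin 8 mm deep in a notch. About 0.0075 = tip resting on the disc. About 0.011 = parked (the start): a lug of the knob sits in a rest notch and the tip is clear of the disc. Above 0.0145 the knob can turn. 0.019 = end stop. The spring pulls down with 8 N when home, 12 N parked, 15 N at the stop.
- selector (a joint): Turn of the knob, rad, clockwise seen from above positive. 0 = parked, white pointer at the red mark on the bracket. 1.047 (60 degrees) = lock, pointer at the green mark: there the lug finds a deep slot (play about 0.1 rad either way) and the plunger can go down. Between them the lug rides on a rim at lift 0.0145. Stops at -0.25 and 1.30.
- knob_grip (a point): Grip point of the black bar knob on top of the plunger, on its axis, 6 mm below the bar's top (148 mm above the bench when home, 159 mm parked). The bar is 46 mm long (along this point's x axis, +x to the end with the white pointer line), 12 mm thick (y) and 28 mm tall, on a round cap 42 mm across. Moves and turns with the knob; z is up.
- post0 (a point): Centre of the top of one of the four white coil posts: round, 16 mm thick, free over the upper 50 mm, top 135 mm above the bench, 90 mm from the disc's axis, 90 degrees apart on a yellow cross. Good to turn the disc by. Cross and posts turn with the disc; the cross is clamped on the disc at a different angle each time, so the posts do not tell where the notches are.
- post1 (a point): Centre of the top of one of the four white coil posts: round, 16 mm thick, free over the upper 50 mm, top 135 mm above the bench, 90 mm from the disc's axis, 90 degrees apart on a yellow cross. Good to turn the disc by. Cross and posts turn with the disc; the cross is clamped on the disc at a different angle each time, so the posts do not tell where the notches are.
- post2 (a point): Centre of the top of one of the four white coil posts: round, 16 mm thick, free over the upper 50 mm, top 135 mm above the bench, 90 mm from the disc's axis, 90 degrees apart on a yellow cross. Good to turn the disc by. Cross and posts turn with the disc; the cross is clamped on the disc at a different angle each time, so the posts do not tell where the notches are.
- post3 (a point): Centre of the top of one of the four white coil posts: round, 16 mm thick, free over the upper 50 mm, top 135 mm above the bench, 90 mm from the disc's axis, 90 degrees apart on a yellow cross. Good to turn the disc by. Cross and posts turn with the disc; the cross is clamped on the disc at a different angle each time, so the posts do not tell where the notches are.
- wrench: Bystander: steel open-ended wrench, 170 mm long, lying on the bench near the winder. Origin under its middle. Leave alone.
- spare_post: Bystander: spare white coil post, 16 mm thick and 70 mm long, lying on the bench near the winder. Origin under its middle. Leave alone.
- reel: Bystander: empty orange plastic reel, 100 mm wide and 58 mm high, standing on the bench. Origin under its middle. Leave alone.
- tape_roll: Bystander: yellow roll of adhesive tape, 90 mm wide and 48 mm high, standing on its end. Origin under its middle. Leave alone.
- side_cutters: Bystander: red-handled side cutters, 160 mm long, lying on the bench. Origin under its middle. Leave alone.
- tape_measure: Bystander: yellow tape measure, 66 x 36 x 62 mm, standing on the bench. Origin under its middle. Leave alone.
- marker: Bystander: black marker pen with a blue cap, 140 mm long, lying on the bench. Origin under its middle. Leave alone.

How it is judged:
On the way, in this order (a step that is already met when the one before it is completed fails the run):
1. the knob is pulled up, clear of its rest notch (value of joint plunger above 0.0135 m), for 0.1 s.
2. the knob is turned to the green mark and let down onto the disc or into a notch (value of joint selector above 0.85 rad and value of joint plunger below 0.0095 m), for 0.2 s.
At the end, for the whole second after the job is handed in: The pin is fully home in a notch of the disc (plunger lift under 2 mm), the knob stands at the green mark (0.85 to 1.25 rad) and the knob is released (value of joint plunger below 0.002 m and value of joint selector between 0.85 and 1.25 rad); the robot touches nothing.
It fails at once if the turntable is forced after the pin has seated (more than 15 N on the seated pin) (value of joint plunger below 0.003 m and contact force between plunger_c0 and anything else above 15 N).
It fails at once if a bystander is moved by more than 30 mm (distance of any of wrench, spare_post, reel, tape_roll, side_cutters, tape_measure, marker from where it was at the start of the episode above 0.03 m).
It also fails if it takes over 66 s, if anything falls off the work surface, if the arm or the gripper's body presses on something with over 40 N, if the wrist force passes 120 N, or if a joint passes its speed limit or range.

ROBOT

A 7-joint arm with a two-finger parallel gripper is mounted at the origin on the work surface. World frame = base frame: x ahead of the robot, y to its left, z up, the work surface at z = 0. Lengths are in m, angles in rad, forces in N, time in s.
With the tool pointing down it reaches from about 0.425 to 0.95 m from the base axis. Payload 16.7 kg.
Tool frame: the origin (TCP) lies midway between the tips of the shut fingers; the grasp point (between the pads) lies 19 mm behind it; z points along the fingers, y is the line along which they close (so a half turn about z gives the same grasp; the last joint's range is limited). The gripper opens to 94 mm and grips with 3 to 60 N. Pads are 16 mm wide; open, the fingers measure 119 mm over their backs; the gripper's body (75 mm by 177 mm) begins 78 mm behind the grasp point.
Start: joints at [1.093, 0.426, 0.074, 1.606, -0.034, 1.111, -0.067], TCP at [0.218, -0.639, 0.205] pointing down, gripper open.
Joint ranges: [-2.85, 2.85], [-0.5, 2.14], [-1.23, 1.37], [0.21, 2.46], [-1.02, 4.16], [0.16, 2.05], [-2.73, 2.73]. Speed limits (rad/s): [1.89, 1.89, 2.39, 2.39, 3.01, 3.01, 3.01].

INTERFACE

Orientations are given as a unit quaternion [x, y, z, w].
In Python, from bench import * gives the robot as it stands.
- The arm moves only by the tool arm_command, never from a script. Its argument "targets" is a list of rows, each a list of 5 numbers: the shift along the tool's x, y, z in fractions of the full range, 1 being 0.6 m, then the turn about the tool's z in shares of 2 rad (1.0 is 2 rad), then the finger opening in m, from 0 to 0.094. In form: [[tx, ty, tz, spin, gripper], ...]. A call has 1 to 10 rows; each row is the pose to reach, as a shift and turn from the pose commanded when the call began, along the tool's axes at that moment; what a row does not reach only later rows make up. A row lasts 1/8 s, in which the tool goes at most 62.5 mm and 10.7 degrees, less where a joint would pass 70% of its speed; a pose out of reach is approached as far as the arm can. A call with a gripper value outside its range is refused whole. The fingers move at their own pace and stop on an object; "newtons" is the grip in N (left out, the last holds). Time passes only in rows, so rows that repeat a pose let the fingers close. It gives the time, the measured TCP pose, the force, the opening and the grip force at its end, in the units of the state.
- get_obs(): the state, without advancing time (a new reading comes with each control period).
- read_camera(name): name is "scene" or "top" or "wrist"; returns the picture (384x512x3 uint8, red, green, blue); there is no depth.
- calibration(name): a dict with "fx", "fy", "cx", "cy" (pixels), "origin" and "orientation" of the camera in the world. Camera axes: x right, y up, looking along -z (the intrinsics and any distortion apply to the point x, -y, -z); pixel columns grow to the right and rows downward; lengths in m; the calibration is good to about 2 mm. A picture is of the moment at which its call begins: read the wrist's pose just before it. calibration takes no time and is no camera call; for the wrist camera it gives the pose at the moment of the call.
- close_job(): hands the job in; it is judged then, once.
Trained networks look in the newest picture that a camera, given by its name, has taken for a name from the list of things; names that differ only in an ending like _2 or _b are one class to them, and where a whole thing is asked for, a point or a joint stands for the part that bears it (a point fixed in the world has none). Each returns a list of dicts, best first, with "confidence" (0 to 1); they miss things now and then, are a little off and sometimes report something else, mostly with a low value. They report only what shows in the picture. A call takes as long as a camera call.
- look_for(camera, target): "bbox" ([left, top, width, height] as shares, 0 to 1, of the picture: columns of its width, rows of its height, round what is visible of it).
- masks_of(camera, target): "mask" (384x512 bool, what is visible of it) and "bbox" ([left, top, width, height] as shares, 0 to 1, of the picture: columns of its width, rows of its height, round what is visible of it).
The state is a dict: "clock": time; "qpos": joint angles; "joint_vel": joint speeds; "joint_torque": joint torques, N m; "tcp_pos": TCP position; "eef_rot": TCP orientation; "wrist_force": force on the tool from outside, world axes, zero at the start; "torque": the same for the moment, N m; "finger_gap": finger opening in m; "finger_force": force on a finger pad.
Only numpy, scipy, OpenCV 4.12 (cv2) and the standard library are available. Lean on these libraries where they do the work, as an engineer would, in place of code of your own. Each camera call takes 0.05 s, during which the arm holds its last target. There are 200 camera calls.

## Working session

There is one attempt and no reset: what is moved stays moved. The work goes in short steps, Python scripts to look and compute and a tool call to move; the robot and the scene stay as the last step left them, time stands still between calls to the robot, and variables do not carry over. Pictures are saved under pics/ and viewed, at most 10 in all, crops included, and the job is handed in when it is done.

Besides the shell and the picture viewer there is one more tool, called after "Emit:" as name([rows], argument=value, ...), one row to a line, values as JSON. arm_command: Moves the arm, as the interface text tells. Its arguments: {"type":"object","properties":{"targets":{"type":"array"},"newtons":{"type":"number"}},"required":["targets"]}

```bash
mkdir -p pics; ls; python3 - <<'E'
from bench import *
import cv2,numpy as np
o=get_obs();print(o)
for n in("scene","top"):
    im=read_camera(n);cv2.imwrite(f"pics/{n}0.png",im[:,:,::-1]);print(n,calibration(n))
    for t in("knob_grip","post0","winder","disc_centre"):
        print(t,[(round(d["confidence"],2),np.round(np.array(d["bbox"])*[512,384,512,384],1)) for d in look_for(n,t)][:5])
E
```

```text
pics
{'clock': 0.0, 'qpos': array([ 1.09249099,  0.42675841,  0.07386927,  1.60661441, -0.03410032,
        1.11078634, -0.0670974 ]), 'joint_vel': array([-8.31520354e-05, -2.62403906e-04, -1.60216001e-03,  3.44955838e-04,
        2.72695126e-04, -1.10008219e-03, -8.26494600e-04]), 'joint_torque': array([-7.52169071e-04, -9.35809994e+01,  3.66648763e+00, -4.54199588e+01,
       -4.88168187e-02,  1.98649132e-02,  1.98837283e-04]), 'tcp_pos': array([ 0.21778196, -0.63843531,  0.20475528]), 'eef_rot': array([ 9.86519860e-01,  1.63640271e-01, -1.58868243e-04, -6.33627505e-04]), 'wrist_force': array([-0.56343945, -0.23601522,  0.82328746]), 'torque': array([-0.02594391, -0.00432149,  0.02748877]), 'finger_force': 0.0, 'finger_gap': 0.09408331901312768}
scene {'fx': 421.13158847688857, 'fy': 421.13158847688857, 'cx': 258.40594986011274, 'cy': 190.86132883107157, 'origin': array([0.95327687, 0.71263221, 1.1513758 ]), 'orientation': array([0.08079956, 0.31697241, 0.91563463, 0.23369457])}
knob_grip [(0.64, array([285.1, 195.6,  17.9,  18.5]))]
post0 [(0.87, array([224.3, 161.2,  60.7,  53.7]))]
winder [(0.77, array([180.2, 156.4, 135.3, 115.7]))]
disc_centre [(0.8, array([177.4, 154.8, 136. , 118.5]))]
top {'fx': 492.1915943592885, 'fy': 492.1915943592885, 'cx': 250.21310256215992, 'cy': 198.69881284516518, 'origin': array([ 0.44281476, -0.00950772,  1.97790178]), 'orientation': array([ 0.01327772, -0.01838339, -0.70277927,  0.71104645])}
knob_grip [(0.67, array([211.1, 200.5,  14.4,   9.1]))]
post0 [(0.77, array([230. , 167.6,  45.6,  45.5]))]
winder [(0.66, array([201.3, 111.7,  94.4, 119.1]))]
disc_centre [(0.86, array([196.2, 115.9, 100.5, 117.4]))]
```

```bash
python3 - <<'E'
import cv2,numpy as np
a=cv2.imread("pics/top0.png")[95:260,150:370];b=cv2.imread("pics/scene0.png")[130:300,140:360]
a=cv2.resize(a,(396*1,297),interpolation=cv2.INTER_CUBIC)
a=cv2.imread("pics/top0.png")[100:250,170:320];b=cv2.imread("pics/scene0.png")[135:285,170:320]
f=lambda i:cv2.resize(i,(400*1,400),interpolation=cv2.INTER_CUBIC)
cv2.imwrite("pics/c.png",np.hstack([f(a),f(b)]))
E
```

```text
(no output)
```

View pics/top0.png

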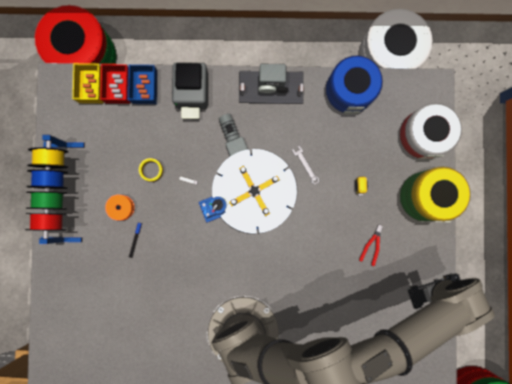

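View pics/c.png

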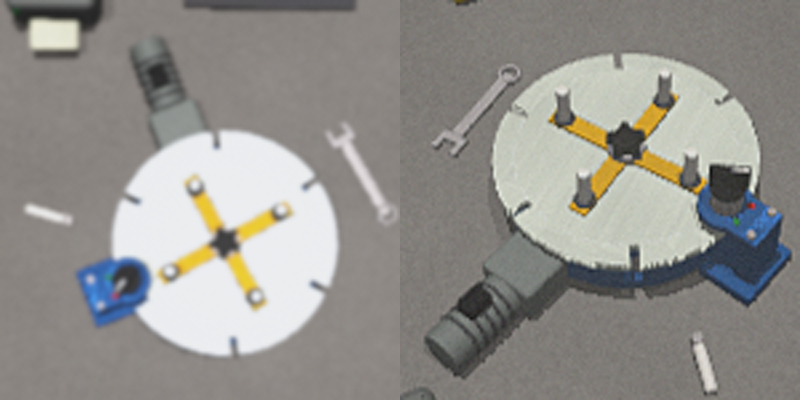

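The top view shows the disc centred at about (254,191). The knob is at (217,206) on its blue bracket and the motor runs up-left. The pointer is at the red mark, and the nearest notch is a little counter-clockwise of the pin in the image.

```bash
cat > h.py <<'E'
from bench import *
import cv2,numpy as np
from scipy.spatial.transform import Rotation as R
def ray(n,px,z,c=None):
    c=c or calibration(n); px=np.atleast_2d(px).astype(float)
    d=np.c_[(px[:,0]-c["cx"])/c["fx"],-(px[:,1]-c["cy"])/c["fy"],-np.ones(len(px))]
    d=R.from_quat(c["orientation"]).apply(d);o=c["origin"]
    return o+d*((z-o[2])/d[:,2])[:,None]
def proj(n,P,c=None):
    c=c or calibration(n);p=R.from_quat(c["orientation"]).inv().apply(np.atleast_2d(P)-c["origin"])
    return np.c_[c["cx"]+c["fx"]*p[:,0]/-p[:,2],c["cy"]+c["fy"]*p[:,1]/p[:,2]]
def rel(p):
    o=get_obs();return R.from_quat(o["eef_rot"]).inv().apply(np.array(p)-o["tcp_pos"])
E
python3 - <<'E'
from h import *
im=read_camera("top")
w=(im.min(2)>190).astype(np.uint8);n,l,s,_=cv2.connectedComponentsWithStats(w[:, :]);
i=l[175,240];print(s[i])
cs,_=cv2.findContours((l==i).astype(np.uint8),cv2.RETR_EXTERNAL,cv2.CHAIN_APPROX_NONE)
h=cv2.convexHull(max(cs,key=cv2.contourArea))[:,0]
P=ray("top",h,.075)[:,:2]
from scipy.optimize import least_squares
f=least_squares(lambda v:np.hypot(*(P-v[:2]).T)-v[2],[.47,-.03,.16],loss="soft_l1",f_scale=.002);print(f.x);c=f.x[:2]
off=np.array([170,100])
for nm,pts,z in(("notch",[(216,140),(309,185),(318,287),(234,345),(133,198)],.075),("post",[(196,185),(281,211),(256,296),(170,271)],.135),("knob",[(126,282)],.155),("motorend",[(148,50)],.07)):
    Q=ray("top",np.array(pts)/2.667+off,z)[:,:2];d=Q-c
    print(nm,Q.round(3).tolist(),np.degrees(np.arctan2(d[:,1],d[:,0])).round(1),np.hypot(*d.T).round(3))
b=look_for("scene","knob_grip");print(ray("scene",[294,204],.15))
E
```

```text
[ 212  149   85   84 4619]
[ 0.56017412 -0.03685798  0.16283819]
notch [[0.708, -0.024], [0.644, -0.16], [0.495, -0.174], [0.41, -0.053], [0.622, 0.096]] [   5.1  -55.8 -115.2 -173.8   65.2] [0.148 0.149 0.152 0.151 0.146]
post [[0.636, 0.004], [0.6, -0.116], [0.48, -0.082], [0.514, 0.039]] [  28.6  -63.1 -150.6  121.4] [0.086 0.089 0.092 0.089]
knob [[0.497, 0.1]] [114.8] [0.15]
motorend [[0.84, 0.077]] [22.2] [0.302]
[[0.50743289 0.11492397 0.15      ]]
```

```bash
python3 - <<'E'
from h import *
c=calibration("wrist");o=get_obs()
r=R.from_quat(o["eef_rot"]).inv()
print(r.apply(c["origin"]-o["tcp_pos"]),(r*R.from_quat(c["orientation"])).as_matrix().round(2),c["fx"])
print(rel([.5,.06,.37]),rel([.53,-.25,.37]))
E
```

```text
[ 6.57954781e-02  1.08793892e-05 -1.78447546e-01] [[-0.    0.97  0.23]
 [ 1.    0.    0.  ]
 [ 0.    0.23 -0.97]] 290.4562377183475
[ 0.49256311 -0.57031478 -0.16447927] [ 0.42086433 -0.26723181 -0.16449743]
```

Units first: shifts go in shares of 0.6 m and turns go in shares of 2 rad. So 0.43 m is 0.7167, -0.37 m is -0.6167.

Emit:
arm_command([
  [0.0833,-0.05,-0.1,0,0.094],
  [0.1667,-0.1,-0.2,0,0.094],
  [0.25,-0.1667,-0.275,0,0.094],
  [0.3333,-0.2333,-0.275,0,0.094],
  [0.4167,-0.3,-0.275,0,0.094],
  [0.5,-0.3667,-0.275,0,0.094],
  [0.5833,-0.4167,-0.275,0,0.094],
  [0.65,-0.4667,-0.275,0,0.094],
  [0.7,-0.5333,-0.275,0,0.094],
  [0.7167,-0.6167,-0.275,0,0.094],
])

```text
clock: 1.85
tcp_pos: [0.5061, -0.1564, 0.3701]
eef_rot: [0.986, 0.164, -0.0, -0.0]
wrist_force: [1.6, 0.7, 0.1]
finger_gap: 0.0936
finger_force: 0.0
```

Scaled: -0.2 m is -0.3333, -0.18 m is -0.3.

Emit:
arm_command([
  [0.025,-0.0833,0,0,0.094],
  [0.05,-0.1667,0,0,0.094],
  [0.0667,-0.2333,0,0,0.094],
  [0.0833,-0.3,0,0,0.094],
  [0.1,-0.3333,0,0,0.094],
  [0.1,-0.3333,0,0,0.094],
])

```text
clock: 2.6
tcp_pos: [0.4972, 0.0516, 0.3706]
eef_rot: [0.986, 0.165, 0.0, -0.0]
wrist_force: [-0.6, -0.1, -0.7]
finger_gap: 0.0937
finger_force: 0.0
```

```bash
python3 - <<'E'
from h import *
o=get_obs();print(o["clock"],o["tcp_pos"],o["qpos"],R.from_quat(o["eef_rot"]).as_matrix().round(3))
c=calibration("wrist");im=read_camera("wrist");np.save("w1.npy",im);import pickle;pickle.dump(c,open("w1.pkl","wb"))
cv2.imwrite("pics/w1.png",cv2.resize(im[:,:,::-1],(800,600),interpolation=cv2.INTER_CUBIC))
print(proj("wrist",[[.497,.1,.155],[.56,-.037,.075]],c))
for t in("knob_grip","post0"):
        print(t,[(round(d["confidence"],2),np.round(np.array(d["bbox"])*[512,384,512,384],1)) for d in look_for("wrist",t)][:5])
E
```

```text
2.6 [0.49716801 0.05163068 0.37062862] [ 0.21666352  0.0487126  -0.46329209  1.73337354  0.02203765  1.36434139
 -1.48991526] [[ 0.946  0.326  0.   ]
 [ 0.326 -0.946  0.   ]
 [ 0.    -0.    -1.   ]]
[[223.79120788 158.5118094 ]
 [321.97176199 142.96412734]]
knob_grip [(0.56, array([208.7, 138. ,  33.6,  30.8])), (0.25, array([ 17.7, 123.8,  45. ,  68.6]))]
post0 [(0.75, array([255.7,  72.5, 142.7, 139.6]))]
```

View pics/w1.png

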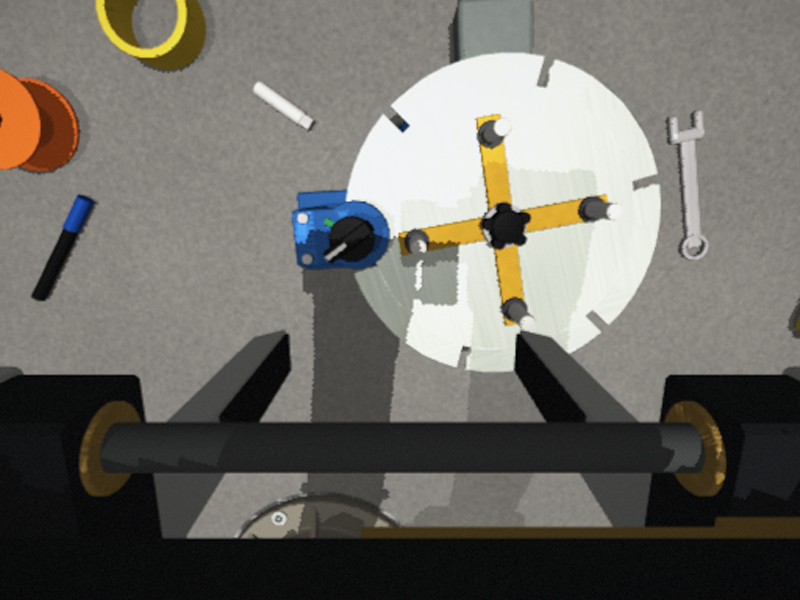

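The wrist view shows the knob at about (350,240), with its white pointer toward the lower left, and the disc centre at about (507,228). I'll zoom in on the knob and fit the disc.

```bash
python3 - <<'E'
from h import *
import pickle
from scipy.optimize import least_squares
im=np.load("w1.npy");c=pickle.load(open("w1.pkl","rb"))
w=((im.min(2)>150)).astype(np.uint8);n,l,s,_=cv2.connectedComponentsWithStats(w)
i=l[80,280];print(s[i])
cs,_=cv2.findContours((l==i).astype(np.uint8),cv2.RETR_EXTERNAL,cv2.CHAIN_APPROX_NONE)
h=cv2.convexHull(max(cs,key=cv2.contourArea))[:,0]
P=ray("wrist",h,.075,c)[:,:2]
f=least_squares(lambda v:np.hypot(*(P-v[:2]).T)-.163,[.56,-.037],loss="soft_l1",f_scale=.001);print(f.x,np.abs(f.fun).mean());C=f.x
for nm,pts,z in(("notch",[(398,119),(545,72),(646,183),(598,321),(464,357)],.075),("post",[(503,126),(614,212),(527,322),(419,238)],.135),("cap",[(350,240)],.145),("ptr",[(327,261),(370,226)],.165),("wr",[(692,185)],0)):
    Q=ray("wrist",np.array(pts)/1.5625,z,c)[:,:2];d=Q-C
    print(nm,Q.round(4).tolist(),np.degrees(np.arctan2(d[:,1],d[:,0])).round(1),np.hypot(*d.T).round(3))
cv2.imwrite("pics/w1k.png",cv2.resize(im[110:185,180:280,::-1],(800,600),interpolation=cv2.INTER_CUBIC))
E
```

```text
[  221    33   202   205 24269]
[ 0.55859456 -0.03547915] 0.00038340334899998726
notch [[0.6208, 0.0986], [0.707, -0.0212], [0.6447, -0.1588], [0.4959, -0.1738], [0.4096, -0.0509]] [  65.1    5.5  -55.1 -114.4 -174.1] [0.148 0.149 0.15  0.152 0.15 ]
post [[0.6371, 0.008], [0.6017, -0.1135], [0.4811, -0.0793], [0.5228, 0.0443]] [  29.   -61.1 -150.5  114.2] [0.09  0.089 0.089 0.087]
cap [[0.502, 0.1025]] [112.3] [0.149]
ptr [[0.4814, 0.1142], [0.5215, 0.0887]] [117.3 106.6] [0.168 0.13 ]
wr [[0.6737, -0.2475]] [-61.5] [0.241]
```

View pics/w1k.png

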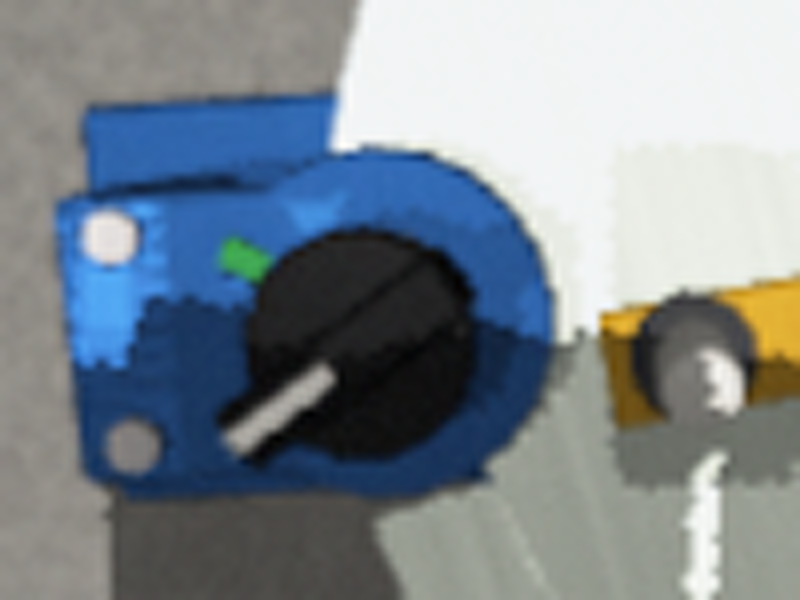

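```bash
python3 - <<'E'
from h import *
import pickle
c=pickle.load(open("w1.pkl","rb"));C=np.array([.5586,-.0355])
g=lambda pts,z:ray("wrist",np.array(pts)/8+[180,110],z,c)[:,:2]
an=lambda d:np.degrees(np.arctan2(d[1],d[0]))
p=g([(228,442),(335,372)],.165);d=p[0]-p[1];print("ptr",p,an(d),np.linalg.norm(d)); u=d/np.linalg.norm(d)
print("bar centre",p[0]-u*.0225)
b=g([(110,237),(133,445)],.1).mean(0);print("bolt",b,an(b-C))
m=g([(245,258)],.1)[0]
for a in(111,112,113,114,115):
    k=C+.15*np.array([np.cos(np.radians(a)),np.sin(np.radians(a))]);print(a,k,an(m-k)-a,an(d)-a)
cap=g([(360,345)],.138);print("cap",cap,an(cap[0]-C),np.linalg.norm(cap[0]-C))
E
```

```text
ptr [[0.48335674 0.11588884]
 [0.50030505 0.10251463]] 141.72240048605354 0.021589692025487484
bar centre [0.50101966 0.10195072]
bolt [0.48243169 0.14817374] 112.52346809579164
111 [0.50484481 0.10453706] -22.561733685611998 30.722400486053544
112 [0.50240901 0.10357758] -28.693801934002693 29.722400486053544
113 [0.49999033 0.10257573] -34.32631820679336 28.722400486053544
114 [0.4975895  0.10153182] -39.45216680893786 27.722400486053544
115 [0.49520726 0.10044617] -44.091719756127915 26.722400486053544
cap [[0.50214668 0.1018416 ]] 112.34477542112445 0.14849138510216192
```

Scaled: 0.12 m is 0.2, 0.0215 m is 0.0358, -105 degrees is -0.9163.

Emit:
arm_command([
  [0.0083,-0.0167,0,-0.0916,0.05],
  [0.0167,-0.0333,0.0333,-0.1833,0.05],
  [0.025,-0.05,0.0667,-0.2749,0.05],
  [0.0358,-0.0783,0.1,-0.3665,0.05],
  [0.0358,-0.0783,0.1333,-0.4581,0.05],
  [0.0358,-0.0783,0.1667,-0.5498,0.05],
  [0.0358,-0.0783,0.1833,-0.6414,0.05],
  [0.0358,-0.0783,0.2,-0.733,0.05],
  [0.0358,-0.0783,0.2,-0.8247,0.05],
  [0.0358,-0.0783,0.2,-0.9163,0.05],
])

```text
clock: 4.0
tcp_pos: [0.5026, 0.1002, 0.2503]
eef_rot: [0.469, 0.883, -0.0, -0.0]
wrist_force: [0.2, 0.4, 0.7]
finger_gap: 0.0499
finger_force: 0.0
```

Scaled: -18 degrees is -0.1571.

Emit:
arm_command([
  [0,0,0,-0.0785,0.05],
  [0,0,0,-0.1571,0.05],
  [0,0,0,-0.1571,0.05],
  [0,0,0,-0.1571,0.05],
])

```text
clock: 4.5
tcp_pos: [0.5025, 0.1009, 0.2505]
eef_rot: [0.329, 0.944, -0.0, -0.0]
wrist_force: [0.0, 0.3, -0.0]
finger_gap: 0.0504
finger_force: 0.0
```

```bash
python3 - <<'E'
from h import *
o=get_obs();print(o["clock"],o["tcp_pos"],o["qpos"],R.from_quat(o["eef_rot"]).as_matrix().round(3))
c=calibration("wrist");im=read_camera("wrist");np.save("w2.npy",im);import pickle;pickle.dump(c,open("w2.pkl","wb"))
K=[.502,.103,.165];print(proj("wrist",[K,o["tcp_pos"]],c))
cv2.imwrite("pics/w2.png",cv2.resize(im[:,:,::-1],(800,600),interpolation=cv2.INTER_CUBIC))
E
```

```text
4.5 [0.50254442 0.10086482 0.25046402] [ 0.28825422  0.1746485  -0.67995054  1.87740887  0.12111685  1.13074638
  0.46399926] [[-0.783  0.622 -0.   ]
 [ 0.622  0.783 -0.   ]
 [-0.    -0.    -1.   ]]
[[258.9336725  191.94721588]
 [257.63351653 225.79219063]]
```

View pics/w2.png

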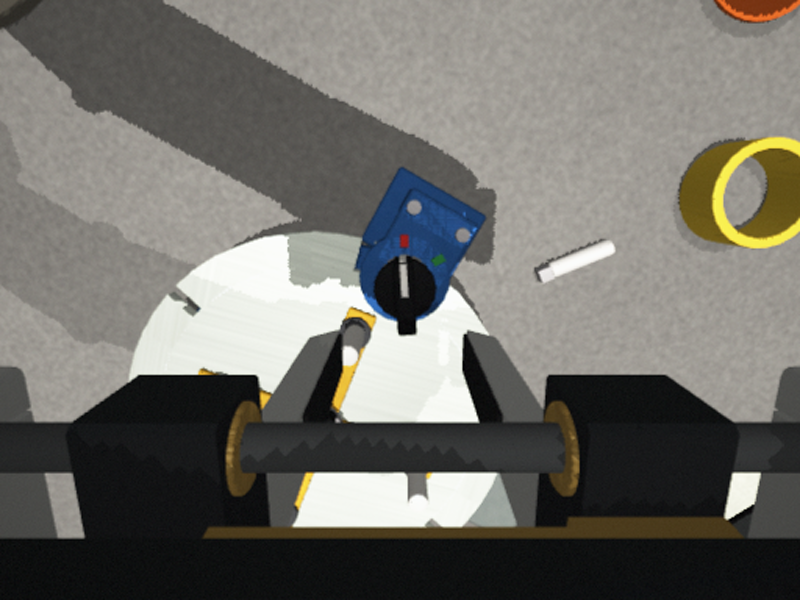

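The pointer shows at (403,257)–(405,297), with the bar's far end at (407,331). The tool is nearly aligned and centred.

```bash
python3 - <<'E'
from h import *
import pickle
c=pickle.load(open("w2.pkl","rb"))
q=ray("wrist",np.array([(402.5,254),(407,327)])/1.5625,.165,c);print(q,np.degrees(np.arctan2(*(q[0]-q[1])[1::-1])),np.linalg.norm(q[0]-q[1]))
m=q.mean(0);m[2]=.142;print(m,rel(m));print(rel([.502,.103,.142]))
E
```

```text
[[0.47957195 0.11920226 0.165     ]
 [0.51618387 0.09364165 0.165     ]] 145.07918837574167 0.044651737267479015
[0.49787791 0.10642195 0.142     ] [0.00697631 0.00134916 0.10847759]
[0.00162036 0.00122616 0.10847776]
```

Scaled: 0.108 m is 0.18, 0.003 m is 0.005, -2 degrees is -0.0175.

Emit:
arm_command([
  [0.005,0.0017,0.0667,-0.0175,0.04],
  [0.005,0.0017,0.125,-0.0175,0.04],
  [0.005,0.0017,0.1667,-0.0175,0.04],
  [0.005,0.0017,0.18,-0.0175,0.04],
  [0.005,0.0017,0.18,-0.0175,0.04],
])

```text
clock: 5.18
tcp_pos: [0.5008, 0.1042, 0.1427]
eef_rot: [0.311, 0.95, 0.0, -0.0]
wrist_force: [-0.2, -0.2, 0.2]
finger_gap: 0.0399
finger_force: 0.0
```

Emit:
arm_command([
  [0,0,0,0,0.02],
  [0,0,0,0,0.008],
  [0,0,0,0,0.006],
  [0,0,0,0,0.006],
  [0,0,0,0,0.006],
  [0,0,0,0,0.006],
], newtons=40)

```text
clock: 5.92
tcp_pos: [0.501, 0.1041, 0.1428]
eef_rot: [0.31, 0.951, 0.0, 0.0]
wrist_force: [-0.5, -1.5, 6.6]
finger_gap: 0.0115
finger_force: 40.0
```

Scaled: -0.006 m is -0.01, -0.004 m is -0.0067.

Emit:
arm_command([
  [0,0,-0.0033,0,0.006],
  [0,0,-0.0067,0,0.006],
  [0,0,-0.01,0,0.006],
  [0,0,-0.01,0,0.006],
  [0,0,-0.01,0,0.006],
])

```text
clock: 6.55
tcp_pos: [0.5008, 0.1041, 0.1479]
eef_rot: [0.31, 0.951, 0.0, -0.0]
wrist_force: [6.5, 2.7, -14.0]
finger_gap: 0.0119
finger_force: 40.0
```

Scaled: 60 degrees is 0.5236.

Emit:
arm_command([
  [0,0,0,0.0524,0.006],
  [0,0,0,0.1222,0.006],
  [0,0,0,0.192,0.006],
  [0,0,0,0.2618,0.006],
  [0,0,0,0.3316,0.006],
  [0,0,0,0.4014,0.006],
  [0,0,0,0.4625,0.006],
  [0,0,0,0.5236,0.006],
  [0,0,0,0.5236,0.006],
  [0,0,0,0.5236,0.006],
])

```text
clock: 7.8
tcp_pos: [0.5024, 0.1049, 0.1486]
eef_rot: [0.744, 0.668, 0.002, 0.0]
wrist_force: [13.7, 4.0, -13.6]
finger_gap: 0.0116
finger_force: 40.0
```

```bash
python3 - <<'E'
from h import *
o=get_obs();print(o["tcp_pos"],o["wrist_force"],o["torque"],np.degrees(np.arctan2(*R.from_quat(o["eef_rot"]).as_matrix()[1::-1,0])))
E
```

```text
[0.50239253 0.10486211 0.14856297] [ 13.70728538   4.00114946 -13.60756442] [ 0.77850144 -3.34697745 -0.01218775] 83.85187765436316
```

Scaled: 0.008 m is 0.0133, 0.001 m is 0.0017.

Emit:
arm_command([
  [0,0.0017,0.0033,0,0.006],
  [0,0.0025,0.0067,0,0.006],
  [0,0.0025,0.01,0,0.006],
  [0,0.0025,0.0133,0,0.006],
  [0,0.0025,0.0133,0,0.006],
])

```text
clock: 8.43
tcp_pos: [0.5026, 0.1048, 0.1402]
eef_rot: [0.744, 0.668, 0.001, -0.0]
wrist_force: [5.9, 4.3, -10.6]
finger_gap: 0.0116
finger_force: 40.0
```

```bash
python3 - <<'E'
from h import *
o=get_obs();print(o["tcp_pos"],o["wrist_force"],o["torque"],np.degrees(np.arctan2(*R.from_quat(o["eef_rot"]).as_matrix()[1::-1,0])))
E
```

```text
[0.50264906 0.10480853 0.14016531] [  5.94755664   4.26551979 -10.62353233] [ 1.03597289 -1.63974451  0.05253793] 83.8682161986155
```

Scaled: -0.12 m is -0.2, -0.08 m is -0.1333.

Emit:
arm_command([
  [0,0,0,0,0.02],
  [0,0,0,0,0.04],
  [0,0,0,0,0.04],
  [0,0,-0.05,0,0.04],
  [0,0,-0.1333,0,0.04],
  [0,0,-0.2,0,0.04],
  [0,0,-0.2,0,0.04],
])

```text
clock: 9.3
tcp_pos: [0.5035, 0.1044, 0.2634]
eef_rot: [0.744, 0.668, 0.002, 0.001]
wrist_force: [1.5, 0.6, -0.3]
finger_gap: 0.04
finger_force: 0.0
```

```bash
python3 - <<'E'
from h import *
o=get_obs();print(o["clock"],o["tcp_pos"],o["qpos"],R.from_quat(o["eef_rot"]).as_matrix().round(3))
c=calibration("wrist");im=read_camera("wrist");np.save("w3.npy",im);import pickle;pickle.dump(c,open("w3.pkl","wb"))
cv2.imwrite("pics/w3.png",cv2.resize(im[:,:,::-1],(800,600),interpolation=cv2.INTER_CUBIC))
E
```

```text
9.3 [0.50352779 0.10437663 0.26340388] [ 0.12438756  0.14107746 -0.49828679  1.86886735  0.0751404   1.14489607
 -0.50833481] [[ 0.108  0.994  0.005]
 [ 0.994 -0.108  0.001]
 [ 0.001  0.005 -1.   ]]
```

View pics/w3.png

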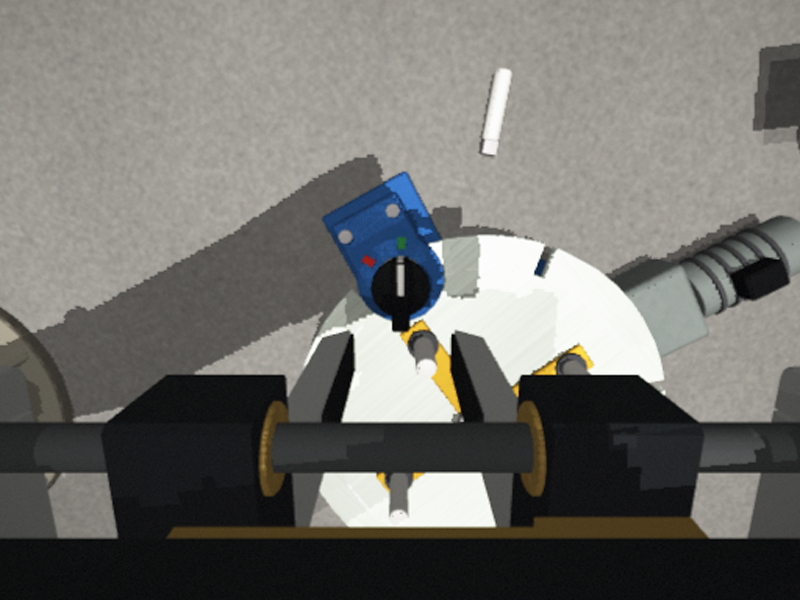

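The knob now points at the green mark (402,243) and the pin is down. The next notch has to come round about 13° clockwise, so I'll push the post at 29° with closed fingers.

Scaled: 0.136 m is 0.2267, 0.12 m is 0.2, -22 degrees is -0.192.

Emit:
arm_command([
  [-0.0333,0.0667,0,-0.0524,0.0],
  [-0.05,0.1333,0,-0.1047,0.0],
  [-0.075,0.2,0,-0.1571,0.0],
  [-0.095,0.2267,0.0333,-0.192,0.0],
  [-0.095,0.2267,0.1,-0.192,0.0],
  [-0.095,0.2267,0.1,-0.192,0.0],
  [-0.095,0.2267,0.1,-0.192,0.0],
], newtons=5)

```text
clock: 10.22
tcp_pos: [0.6314, 0.0332, 0.2012]
eef_rot: [0.603, 0.798, 0.0, -0.0]
wrist_force: [0.4, -0.1, -0.3]
finger_gap: 0.0006
finger_force: 0.0
```

```bash
python3 - <<'E'
from h import *
o=get_obs();print(o["clock"],o["tcp_pos"],o["wrist_force"],o["finger_gap"],R.from_quat(o["eef_rot"]).as_matrix().round(3))
print(rel([.6325,.0332,.1]))
im=read_camera("top");cv2.imwrite("pics/t2.png",cv2.resize(im[100:250,170:320,::-1],(500,500),interpolation=cv2.INTER_CUBIC))
im=read_camera("wrist");cv2.imwrite("pics/w4.png",im[:,:,::-1])
c=calibration("wrist");print(proj("wrist",[[.6373,.0081,.135]],c))
E
```

```text
10.225 [0.63136574 0.03315684 0.20119342] [ 0.38870597 -0.106836   -0.29129415] 0.0005562740273982258 [[-0.273  0.962  0.   ]
 [ 0.962  0.273  0.   ]
 [ 0.     0.    -1.   ]]
[-0.00029167  0.00108942  0.1011935 ]
[[255.8645196  226.21107303]]
```

View pics/w4.png

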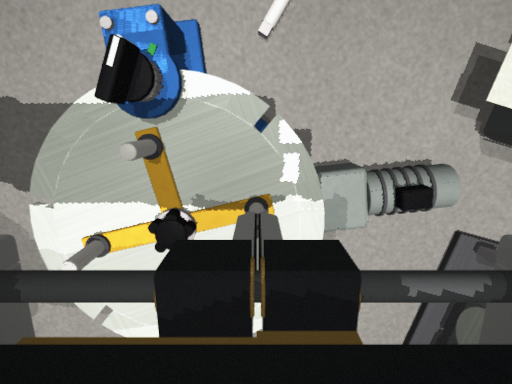

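The post base shows at (257,205), directly beyond the closed fingers as planned. I'll descend and start pushing.

Scaled: 0.1 m is 0.1667, 0.05 m is 0.0833.

Emit:
arm_command([
  [0,0,0.0833,0,0.0],
  [0,0,0.1667,0,0.0],
  [0,0,0.1667,0,0.0],
])

```text
clock: 10.7
tcp_pos: [0.6297, 0.0326, 0.0988]
eef_rot: [0.603, 0.798, -0.001, -0.002]
wrist_force: [0.8, 0.2, 0.0]
finger_gap: 0.0002
finger_force: 0.0
```

Scaled: -0.012 m is -0.02, -0.011 m is -0.0183.

Emit:
arm_command([
  [-0.005,0,0,0,0.0],
  [-0.01,0,0,0,0.0],
  [-0.0133,0,0,0,0.0],
  [-0.0167,0,0,0,0.0],
  [-0.0183,0,0,0,0.0],
  [-0.02,0,0,0,0.0],
])

```text
clock: 11.45
tcp_pos: [0.6355, 0.0237, 0.1022]
eef_rot: [0.602, 0.798, 0.002, 0.0]
wrist_force: [-0.7, 11.6, 6.1]
finger_gap: 0.0007
finger_force: 5.4
```

Scaled: -0.006 m is -0.01, -0.002 m is -0.0033.

Emit:
arm_command([
  [-0.0017,0,0,0,0.0],
  [-0.0033,0,0,0,0.0],
  [-0.005,0,0,0,0.0],
  [-0.0067,0,0,0,0.0],
  [-0.0083,0,0,0,0.0],
  [-0.01,0,0,0,0.0],
])

```text
clock: 12.2
tcp_pos: [0.6381, 0.019, 0.1023]
eef_rot: [0.602, 0.798, 0.003, 0.001]
wrist_force: [3.9, 14.2, 0.2]
finger_gap: 0.0007
finger_force: 6.1
```

```bash
python3 - <<'E'
from h import *
import pickle
o=get_obs();print(o["clock"],o["tcp_pos"],o["wrist_force"])
# current post angle from contact geometry
C=np.array([.5586,-.0355]);X=R.from_quat(o["eef_rot"]).as_matrix()
from scipy.optimize import brentq
t=o["tcp_pos"][:2];x=X[:2,0]/np.linalg.norm(X[:2,0])
f=lambda a:(C+.09*np.array([np.cos(a),np.sin(a)])-t)@x+.016
print(np.degrees(brentq(f,-.3,.8)))
im=read_camera("top");cv2.imwrite("pics/t3.png",cv2.resize(im[100:250,170:320,::-1],(600,600),interpolation=cv2.INTER_CUBIC))
E
```

```text
12.2 [0.63811082 0.01901163 0.10226289] [ 3.94235359 14.23941759  0.19580334]
25.261813385481755
```

View pics/t3.png

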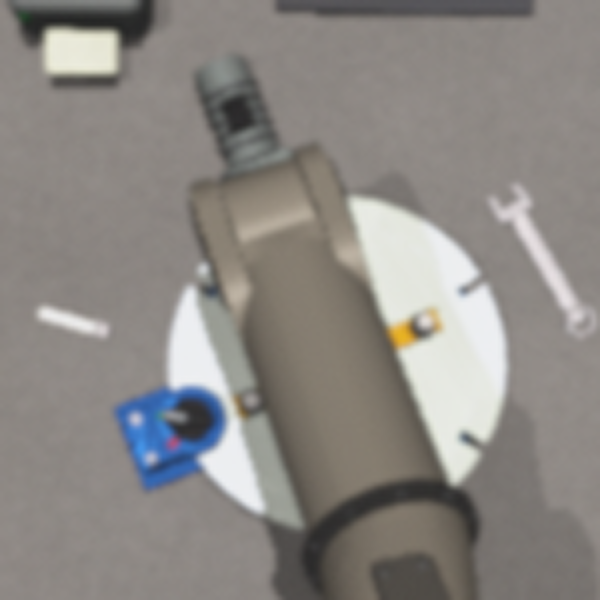

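```bash
python3 - <<'E'
from h import *
C=np.array([.5586,-.0355])
Q=ray("top",np.array([(472,287),(470,438)])/4+[170,100],.075)[:,:2]-C;print(np.degrees(np.arctan2(Q[:,1],Q[:,0])))
Q=ray("top",np.array([(425,322),(250,402)])/4+[170,100],.135)[:,:2]-C;print(np.degrees(np.arctan2(Q[:,1],Q[:,0])))
E
```

```text
[ -60.20076262 -118.12641643]
[-66.50384312 117.11043283]
```

Scaled: -0.008 m is -0.0133, -0.007 m is -0.0117.

Emit:
arm_command([
  [-0.0017,0,0,0,0.0],
  [-0.0033,0,0,0,0.0],
  [-0.005,0,0,0,0.0],
  [-0.0067,0,0,0,0.0],
  [-0.0083,0,0,0,0.0],
  [-0.01,0,0,0,0.0],
  [-0.0117,0,0,0,0.0],
  [-0.0133,0,0,0,0.0],
])

```text
clock: 13.25
tcp_pos: [0.6398, 0.0108, 0.1021]
eef_rot: [0.602, 0.798, 0.002, 0.0]
wrist_force: [3.7, 13.2, 1.1]
finger_gap: 0.0004
finger_force: 5.6
```

Scaled: -0.001 m is -0.0017, -0.0005 m is -0.0008.

Emit:
arm_command([
  [-0.0008,0,0,0,0.0],
  [-0.0017,0,0,0,0.0],
  [-0.0017,0,0,0,0.0],
])

```text
clock: 13.62
tcp_pos: [0.6394, 0.0074, 0.1015]
eef_rot: [0.603, 0.798, 0.001, 0.001]
wrist_force: [0.6, 1.6, 1.0]
finger_gap: 0.0007
finger_force: 0.9
```

Scaled: -0.0005 m is -0.0008.

Emit:
arm_command([
  [-0.0008,0,0,0,0.0],
  [-0.0008,0,0,0,0.0],
])

```text
clock: 13.88
tcp_pos: [0.6388, 0.0061, 0.1007]
eef_rot: [0.603, 0.798, 0.0, 0.0]
wrist_force: [0.6, 1.0, 0.7]
finger_gap: 0.0003
finger_force: 0.8
```

```bash
python3 - <<'E'
from h import *
im=read_camera("scene");cv2.imwrite("pics/s5.png",cv2.resize(im[135:285,170:320,::-1],(600,600),interpolation=cv2.INTER_CUBIC))
print(get_obs()["tcp_pos"],get_obs()["wrist_force"])
for n in("top","scene"):
  if n=="top":read_camera(n)
  print([(d["confidence"],np.round(np.array(d["bbox"])*[512,384,512,384],1)) for d in look_for(n,"knob_grip")][:2], proj(n,[[.502,.103,.154],[.502,.103,.1615],[.502,.103,.165]]))
E
```

```text
[0.63876421 0.00601029 0.10061776] [1.14472915 1.50825258 0.25272715]
[(0.42, array([212.5, 201.7,  14.5,   9.7])), (0.17, array([361.5, 227.3,  21.8,  39.2]))] [[216.35728276 204.39598051]
 [216.23283651 204.32859445]
 [216.17440958 204.29695702]]
[(0.53, array([227. , 164.6,  52.4,  45.5])), (0.43, array([289. , 194. ,  10.7,  20.5]))] [[293.5401788  199.64867265]
 [293.70640258 198.11882775]
 [293.78451464 197.39992127]]
```

View pics/s5.png

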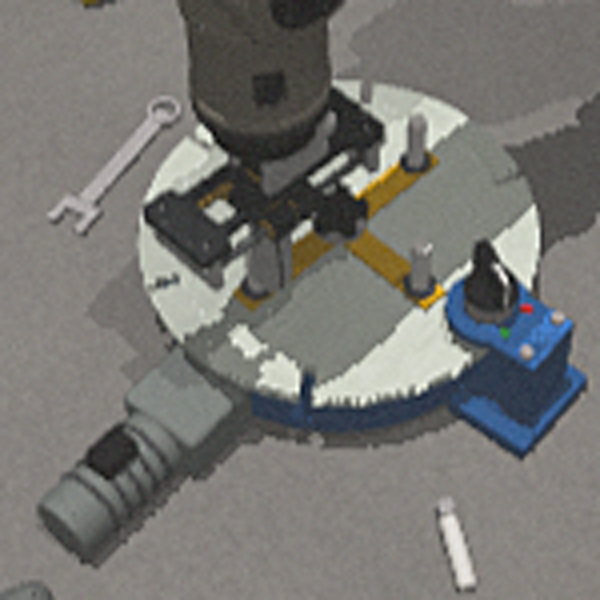

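Scaled: -0.0004 m is -0.0007.

Emit:
arm_command([
  [-0.0007,0,0,0,0.0],
  [-0.0007,0,0,0,0.0],
])

```text
clock: 14.32
tcp_pos: [0.6388, 0.0058, 0.1004]
eef_rot: [0.603, 0.798, -0.0, -0.0]
wrist_force: [-1.3, 0.2, 0.6]
finger_gap: 0.0004
finger_force: 0.8
```

Emit:
arm_command([
  [-0.0007,0,0,0,0.0],
  [-0.0007,0,0,0,0.0],
])

```text
clock: 14.58
tcp_pos: [0.6389, 0.0055, 0.1004]
eef_rot: [0.603, 0.798, -0.0, -0.0]
wrist_force: [-1.8, 1.8, 1.4]
finger_gap: 0.0
finger_force: 0.8
```

Scaled: -0.0004 m is -0.0007.

Emit:
arm_command([
  [-0.0007,0,0,0,0.0],
  [-0.0007,0,0,0,0.0],
])

```text
clock: 14.82
tcp_pos: [0.6391, 0.005, 0.1004]
eef_rot: [0.603, 0.798, -0.0, -0.0]
wrist_force: [-1.4, 1.0, 0.1]
finger_gap: 0.0004
finger_force: 0.8
```

Emit:
arm_command([
  [0.0167,0,0,0,0.0],
  [0.0478,0,0,0,0.0],
  [0.0478,0,-0.0833,0,0.0],
  [0.0478,0,-0.1667,0,0.0],
  [0.0478,0,-0.1667,0,0.0],
  [0.0478,0,-0.1667,0,0.0],
])

```text
clock: 15.58
tcp_pos: [0.6309, 0.0336, 0.2002]
eef_rot: [0.603, 0.798, -0.0, 0.0]
wrist_force: [1.2, -0.1, -1.0]
finger_gap: 0.0
finger_force: 0.0
```

```bash
python3 - <<'E'
from h import *
print(get_obs()["tcp_pos"],get_obs()["wrist_force"])
im=read_camera("wrist");c=calibration("wrist")
a=cv2.imread("pics/w4.png");b=im[:,:,::-1].copy();cv2.imwrite("pics/w6.png",b)
K=np.array([.502,.103])
for z in(.154,.1615):print(z,proj("wrist",[[*K,z]],c))
f=lambda i:cv2.resize(i[0:130,70:220],(400,347),interpolation=cv2.INTER_CUBIC)
cv2.imwrite("pics/cmp.png",np.hstack([f(a),f(b)]))
C=np.array([.5586,-.0355])
E
```

```text
[0.63085948 0.03364049 0.20020654] [ 1.16951503 -0.1123608  -0.97164016]
0.154 [[113.2178732  69.8416759]]
0.1615 [[108.01337716  67.99747319]]
```

View pics/cmp.png

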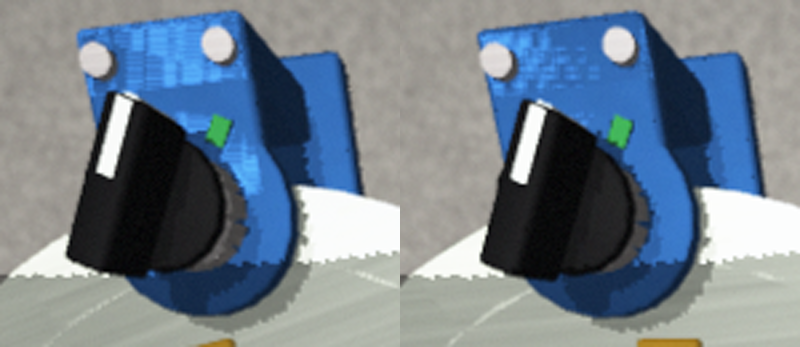

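In the comparison, the knob has shifted about 5 px (from (122,95) to (537-400,103) in the crop). That matches the expected 7.5 mm drop, so the pin is home with the pointer at green. The arm is clear, so I'll hand in.

```bash
python3 -c "
from bench import *
print(close_job())"
```

```text
the job is handed in; nothing more can be done
None
```

The turntable is locked: the pin is fully home in a notch (the camera shows the knob about 7.5 mm lower than when the pin rode on the disc), the knob points at the green mark, the arm is clear of everything, and the job is handed in, though no verdict was shown.

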